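# Fit the rotor on the sample centrifuge

### The job

Get the centrifuge ready for the next run: set the blue twelve-place rotor on the drive hub in the open centrifuge, turn it gently until its four holes line up and it slides down over the four studs, fully home on the hub flange, then close the centrifuge lid over it. Never force the rotor down onto the studs, and leave the spare rotor and the other things on the desk where they are.

Things in the scene. Friction and masses are not known exactly. Their poses are not given: they have to be found in the camera images.
- rotor_knob (a point): Blue rotor, upright on the desk, 0.3 to 0.5 kg: disc 116 mm across, 24 mm thick, twelve tube places round its edge, and on top a black round fluted grip knob 32 mm across, 32 mm tall. This point is on the rotor's axis inside the knob: 41 mm above the underside, 17 mm above the disc's top face, 15 mm below the knob's top. z is up along the axis.
- rotor_bottom (a point): Middle of the rotor's underside, at the mouth of its centre bore (15 mm wide, 24 mm deep). Four through holes of 13 mm lie at 30 mm radius on this point's +x, +y, -x and -y axes. z is up along the rotor's axis.
- seat (a point): Fixed: middle of the top face of the drive hub's flange (82 mm across, 70 mm above the desk); the rotor's underside rests here when fully home. z up; x points to the lid's hinge. A steel spindle 12 mm thick, its top 5 mm tapered, rises 18 mm above this point and centres the rotor. Pressing the rotor on the hub with over 30 N is damage.
- stud_tips (a point): Fixed: on the hub's axis at the height of the four brass stud tips, 9 mm above seat. Studs: 10 mm thick, chamfered 1.5 mm, at 30 mm radius, every 90 degrees. The motor's brake holds the hub (slips at 0.25 N m) at an arbitrary angle that is NOT measured; this point's x is not a stud. A rotor not lined up rests on the tips; within about 3 degrees it slides down.
- bowl_rim (a point): Fixed: middle of the round bowl's mouth, 45 mm above seat. The bowl is 152 mm across, its floor 25 mm below seat. The centrifuge's white case round it is 115 mm high, 230 mm wide; its sloping control panel ends 163 mm from this point on the -x side.
- lid_hinge (a point): Fixed: middle of the lid's horizontal hinge line, 120 mm from seat along seat's x and 46.5 mm above seat; its x is seat's x, and the hinge line runs along its y.
- lid (a joint): Angle of the white lid: 0 shut; it starts open, leaning back past upright at 1.65 to 1.85 (stop). A shallow cover 228 mm long from the hinge, 230 wide, 28 deep, with a clear round window. It stays open by friction and lean. The hinge is damped: pushed from behind, towards the bowl, to below about 1.1 rad, it sinks shut by its own weight in about 3 s.
- lid_edge (a point): Middle of the lid's free edge, on its outer face, 228 mm from the hinge and moving with the lid; while it stands open this is its upper edge, about 0.34 m above the desk, and the outer face looks away from the bowl. A grey lip 90 mm wide sticks out 13 mm beyond the edge.
- spare_rotor: Bystander: grey-white rotor for tube strips, 96 mm across, 48 mm high with a bare metal knob and no stud holes; loose. Origin at its underside.
- tube_rack: Bystander: white rack with blue-capped tubes, 80 x 165 x 80 mm, loose. Origin at its underside.
- sanitizer: Bystander: hand sanitizer pump bottle, 68 mm across, 190 mm high, loose. Origin at its underside.
- supply_box: Bystander: clear plastic box with a blue lid, 118 x 168 x 80 mm, loose. Origin at its underside.
- label_roll: Bystander: roll of paper labels lying flat, 56 mm across, 25 mm high, loose. Origin at its underside.
- marker: Bystander: marker pen lying flat, 130 mm long, 16 mm high, loose. Origin at its underside.
Mind the look-alikes: they are no part of the job. There is more than one size of the part that bears rotor_knob; the job needs the smaller.

How it is judged:
On the way, in this order (a step that is already met when the one before it is completed fails the run):
1. the rotor is lifted off the desk (height (world z) of rotor_bottom above 0.03 m), for 0.1 s.
2. the rotor is fully home over the four studs while the lid is still open (horizontal distance between rotor_bottom and seat below 0.004 m and z of rotor_bottom in the frame of seat below 0.002 m and value of joint lid above 1 rad), for 0.3 s.
At the end, for the whole second after the job is handed in: The rotor is at rest upright on the hub flange, its underside within 2 mm of the flange and its axis within 4 mm of the spindle's, and the lid is shut (within 0.05 rad) (horizontal distance between rotor_bottom and seat below 0.004 m and z of rotor_bottom in the frame of seat below 0.002 m and angle between rotor_bottom's own z axis and vertical below 0.05 rad and value of joint lid below 0.05 rad); the robot touches nothing.
It fails at once if the rotor is pressed or dropped on the centrifuge with more than 30 N (contact force between rotor and centrifuge above 30 N).
It fails at once if a bystander is moved by more than 3 cm (distance of any of spare_rotor, tube_rack, sanitizer, supply_box, label_roll, marker from where it was at the start of the episode above 0.03 m).
It also fails if it takes over 72 s, if anything falls off the work surface, if the arm or the gripper's body presses on something with over 40 N, if the wrist force passes 120 N, or if a joint passes its speed limit or range.

### The arm

A 6-joint arm with a two-finger parallel gripper is mounted at the origin on the work surface. World frame = base frame: x ahead of the robot, y to its left, z up, the work surface at z = 0. Lengths are in m, angles in rad, forces in N, time in s.
With the tool pointing down it reaches from about 0.25 to 0.85 m from the base axis. Payload 12.5 kg.
Tool frame: the origin (TCP) lies midway between the tips of the shut fingers; the grasp point (between the pads) lies 19 mm behind it; z points along the fingers, y is the direction in which the jaws open and shut (so a half turn about z gives the same grasp; the last joint's range is limited). The gripper opens to 93 mm and grips with 3 to 60 N. Pads are 15 mm wide; open, the fingers measure 128 mm over their backs; the gripper's body (75 mm by 188 mm) begins 65 mm behind the grasp point.
Start: joints at [1.124, 0.351, 1.652, -0, 1.139, -0.085], TCP at [0.195, 0.514, 0.219] pointing down, gripper open.
Joint ranges: [-2.75, 2.75], [-0.79, 2.1], [0.01, 2.65], [-1.57, 4.71], [0.07, 3.14], [-2.87, 2.87]. Speed limits (rad/s): [2.22, 2.22, 2.79, 3.14, 3.14, 3.14].

### API

Orientations are given as a 3x3 rotation matrix whose columns are the frame's x, y, z axes.
In Python, from bench import robot gives the robot as it stands. The module is installed in compiled form; this text tells all that it offers. Calls block until the motion is done:
- robot.move_to(position, orientation): joint-space move of the TCP to a pose.
- robot.move_straight(position, attitude=None, rate=0.15, max_force=None): straight line of the TCP; attitude=None keeps the orientation; rate is the mean speed in m/s. With max_force (N) it stops when the force on the tool has changed by that much, and returns True; else False.
- robot.move_joints(angles): joint-space move.
- robot.let_go() and robot.grab(): open the fingers fully, or close them until they stop; the grip force is fixed at half the most.
- robot.hold(seconds).
- robot.inverse_kinematics(position, orientation): joint angles nearest the present ones, or None.
- robot.get_obs(): the state.
- robot.capture(name): name is "scene" or "top" or "wrist"; returns the picture (480x640x3 uint8, red, green, blue); there is no depth.
- robot.camera_params(name): a dict with "intrinsics" (3x3 intrinsics, pixels), "k1" (the pictures are not rectified: a ray, as slopes to the right and down, at radius r is drawn at 1 + k1 r^2 times it, then the intrinsics apply), "world_to_cam" (4x4, takes a point from world to camera coordinates). Camera axes: x right, y down, z forward; pixel columns grow to the right and rows downward; lengths in m; the calibration is good to about 2 mm. A picture is of the moment at which its call begins: read the wrist's pose just before it. camera_params takes no time and is no camera call; for the wrist camera it gives the pose at the moment of the call.
A pose or a line that the arm cannot do raises robot.MotionError and nothing moves.
- robot.finish_job(): hands the job in, once; it reports no verdict.
Trained networks look in the newest picture that a camera, given by its name, has taken for a name from the list of things; names that differ only in an ending like _2 or _b are one class to them, and where a whole thing is asked for, a point or a joint stands for the part that bears it (a point fixed in the world has none). Each returns a list of dicts, best first, with "confidence" (0 to 1); they miss things now and then, are a little off and sometimes report something else, mostly with a low value. They report only what shows in the picture. A call takes as long as a camera call. They do not tell look-alikes from the thing itself.
- robot.search_frame(camera, name): "xyz" ([x, y, z] in m, in the coordinates of the camera as it stood for that picture, good to about 4 mm: the middle of the surface that is visible of it).
- robot.masks_of(camera, name): "mask" (480x640 bool, what is visible of it).
The state is a dict: "clock": time; "joints": joint angles; "dq": joint speeds; "tau": joint torques, N m; "tool_pos": TCP position; "ee_rot": TCP orientation; "contact_force": force on the tool from outside, world axes, zero at the start; "torque": the same for the moment, N m; "finger_gap": finger opening in m.
Only numpy, scipy, OpenCV 4.12 (cv2) and the standard library are available. Lean on these libraries where they do the work, as an engineer would, in place of code of your own. Each camera call takes 0.05 s, during which the arm holds its last target. There are 200 camera calls.

## Working session

There is one attempt and no reset: what is moved stays moved. The work goes in short steps, each a Python script; the robot and the scene stay as the last script left them, time stands still between calls to the robot, and variables do not carry over. Pictures are saved under pics/ and viewed, about 8 in all and at most 12, crops included, and the job is handed in when it is done.

```bash
mkdir -p pics; cat > h.py <<'E'
import numpy as np, cv2
from bench import robot
def save(cam,fn):
    im=robot.capture(cam); cv2.imwrite('pics/'+fn,im[:,:,::-1]); return im
def pix2ray(cam,u,v,P=None):
    P=P or robot.camera_params(cam); K=np.array(P['intrinsics']); k1=P['k1']
    d=np.linalg.solve(K,[u,v,1])[:2]; r=np.linalg.norm(d); s=r
    for _ in range(50): s=r/(1+k1*s*s)
    d=d*(s/r if r>0 else 1); T=np.array(P['world_to_cam']); R=T[:3,:3]
    return -R.T@T[:3,3], R.T@np.array([d[0],d[1],1])
def at_z(cam,u,v,z,P=None):
    c,d=pix2ray(cam,u,v,P); return c+d*(z-c[2])/d[2]
def proj(cam,p,P=None):
    P=P or robot.camera_params(cam); T=np.array(P['world_to_cam']); q=T[:3,:3]@np.asarray(p,float)+T[:3,3]
    d=q[:2]/q[2]; d=d*(1+P['k1']*(d@d)); K=np.array(P['intrinsics']); return (K@[d[0],d[1],1])[:2]
def c2w(cam,x,P=None):
    P=P or robot.camera_params(cam); T=np.array(P['world_to_cam']); return T[:3,:3].T@(np.asarray(x)-T[:3,3])
E
python3 - <<'E'
from h import *
np.set_printoptions(precision=4,suppress=True)
a=save('scene','s0.png');b=save('top','t0.png')
cv2.imwrite('pics/both0.png',np.vstack([b,])[:,:,::-1])
for cam in('scene','top'):
    P=robot.camera_params(cam); print(cam,P['k1'],np.array(P['intrinsics']).round(1).tolist(),c2w(cam,[0,0,0]))
    for n in('rotor_knob','spare_rotor','tube_rack','sanitizer','supply_box','label_roll','marker','lid','lid_edge','bowl_rim'):
        try:
            for r in robot.search_frame(cam,n)[:3]: print(cam,n,round(r['confidence'],2),c2w(cam,r['xyz']))
        except Exception as e: print(n,e)
print(robot.get_obs())
E
```

```text
scene 0.02334967516990719 [[573.9, 0.0, 323.3], [0.0, 573.9, 232.3], [0.0, 0.0, 1.0]] [1.0282 0.6971 1.1562]
scene rotor_knob 0.83 [ 0.4825 -0.1824  0.0247]
scene rotor_knob 0.81 [ 0.2833 -0.4966  0.0346]
scene spare_rotor 0.7 [ 0.6078 -0.3131  0.0203]
scene spare_rotor 0.33 [0.526  0.3138 0.3085]
scene spare_rotor 0.16 [0.5201 0.1613 0.1137]
scene tube_rack 0.93 [0.7939 0.2029 0.066 ]
scene tube_rack 0.19 [ 0.4821 -0.1759  0.0249]
scene supply_box 0.74 [0.522  0.1628 0.1151]
scene supply_box 0.72 [ 0.7813 -0.1481  0.0794]
scene label_roll 0.52 [ 0.6902 -0.4341  0.0242]
scene label_roll 0.44 [0.7837 0.0125 0.1142]
scene marker 0.52 [ 0.3918 -0.428   0.0108]
scene marker 0.43 [0.5171 0.1618 0.1175]
scene lid 0.84 [0.5263 0.3161 0.308 ]
scene lid_edge 0.59 [0.5237 0.3181 0.3057]
scene bowl_rim 0.91 [0.5235 0.1613 0.1158]
scene bowl_rim 0.56 [ 0.4813 -0.179   0.0244]
scene bowl_rim 0.5 [ 0.3937 -0.4284  0.0134]
top 0.04430462562821432 [[550.3, 0.0, 323.7], [0.0, 550.3, 236.6], [0.0, 0.0, 1.0]] [ 0.2837 -0.0978  1.4101]
top rotor_knob 0.94 [ 0.2695 -0.5022  0.0363]
top rotor_knob 0.75 [ 
[... 364 characters left out ...]
338  0.0273]
top marker 0.53 [ 0.3971 -0.4284  0.0156]
top lid 0.89 [0.4954 0.3122 0.2277]
top lid_edge 0.84 [0.4945 0.3082 0.2318]
top bowl_rim 0.81 [0.4962 0.2062 0.1138]
{'clock': 1.1, 'joints': array([ 1.1244,  0.3507,  1.6518, -0.    ,  1.1391, -0.0846]), 'dq': array([ 0.0013,  0.0014, -0.0008,  0.0007, -0.0004,  0.0015]), 'tau': array([  0.0002, -49.725 , -28.5475,   0.07  ,   0.0222,  -0.    ]), 'tool_pos': array([0.1946, 0.5144, 0.2186]), 'ee_rot': array([[-0.9353,  0.3539,  0.    ],
       [ 0.3539,  0.9353, -0.    ],
       [-0.    , -0.    , -1.    ]]), 'contact_force': array([-0.2882,  0.2127, -0.4495]), 'torque': array([0.0037, 0.0238, 0.055 ]), 'finger_gap': 0.0929502011767337}
```

View pics/t0.png

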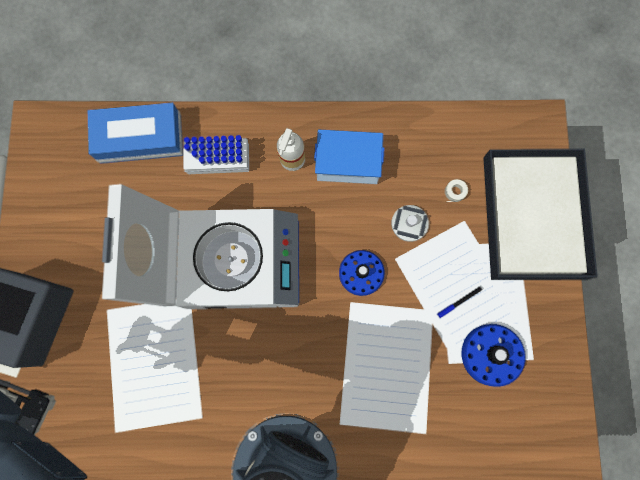

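View pics/s0.png

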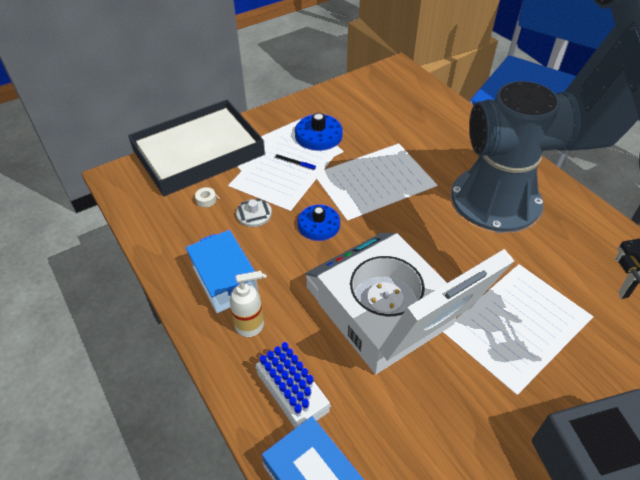

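The top view shows the smaller blue rotor at pixel (362,270) and the larger look-alike at (493,355). The bowl is at (228,257) with its hinge on the left, which is +y. Next I'll look at both from close up with the wrist camera.

```bash
cat >> h.py <<'E'
def down(phi):  # jaw (tool y) direction at world angle phi, tool pointing down
    y=np.array([np.cos(phi),np.sin(phi),0]); z=np.array([0,0,-1.]); return np.c_[np.cross(y,z),y,z]
E
python3 - <<'E'
from h import *
import pickle
np.set_printoptions(precision=4,suppress=True)
# tool x of start ~ (-.94,.35): jaw dir ~69deg
p=robot.get_obs()['tool_pos']
robot.move_straight([p[0],p[1],0.45],rate=0.3)
P=robot.camera_params('wrist'); T=np.array(P['world_to_cam']); o=robot.get_obs()
Rt=o['ee_rot']; c=c2w('wrist',[0,0,0]); off=Rt.T@(c-o['tool_pos']); ax=Rt.T@T[2,:3]
print('cam in tool',off,'axis',ax,P['k1'],np.array(P['intrinsics']).round(1).tolist())
out={}
for n,xy,h,z0 in(('hub',(0.497,0.21),0.40,0.079),('rot',(0.472,-0.183),0.30,0.024)):
    best=None
    for phi in (0,np.pi,np.pi/2,-np.pi/2):
        R=down(phi); cc=R@off; aw=R@ax
        # place so optical axis hits xy at z0
        t=(h+cc[2]-z0)/-aw[2]; tp=np.array([*xy,h])-np.r_[(cc+aw*t)[:2],0]
        q=robot.inverse_kinematics(tp,R)
        if q is None: continue
        cost=np.abs(np.array(q)-robot.get_obs()['joints']).max()+ (3 if n=='hub' and tp[1]>.25 else 0)
        if best is None or cost<best[0]: best=(cost,tp,R,phi)
    print(n,best[0],best[1],best[3]); robot.move_to(best[1],best[2]); robot.hold(0.3)
    P=robot.camera_params('wrist'); im=save('wrist',f'w_{n}.png'); out[n]=(P,im)
    for r in robot.search_frame('wrist','rotor_knob' if n=='rot' else 'bowl_rim')[:2]: print(r['confidence'],c2w('wrist',r['xyz'],P))
pickle.dump(out,open('w.pkl','wb')); print(robot.get_obs()['clock'])
E
```

```text
cam in tool [ 0.0672 -0.0017 -0.1664] axis [-0.2465 -0.0001  0.9691] -0.09366911950993932 [[429.8, 0.0, 316.4], [0.0, 429.8, 240.8], [0.0, 0.0, 1.0]]
hub 1.133157267711197 [0.4403 0.2118 0.4   ] 1.5707963267948966
0.73 [0.468  0.2352 0.1143]
rot 0.8403830075034113 [ 0.4738 -0.1377  0.3   ] 0
0.82 [ 0.4725 -0.1831  0.0264]
0.61 [ 0.2868 -0.4562  0.0272]
5.65
```

View pics/w_hub.png

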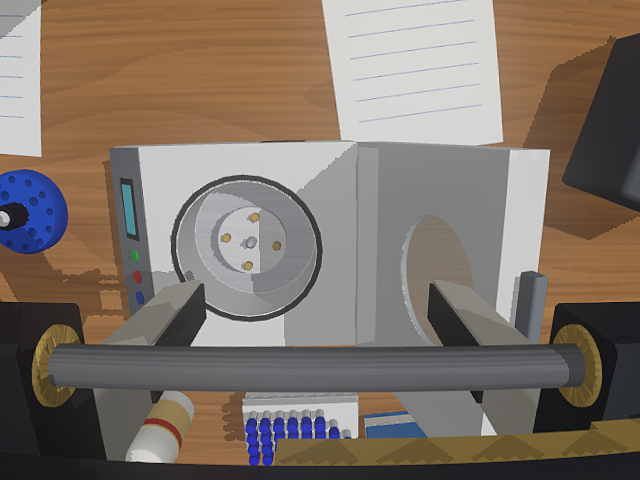

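View pics/w_rot.png

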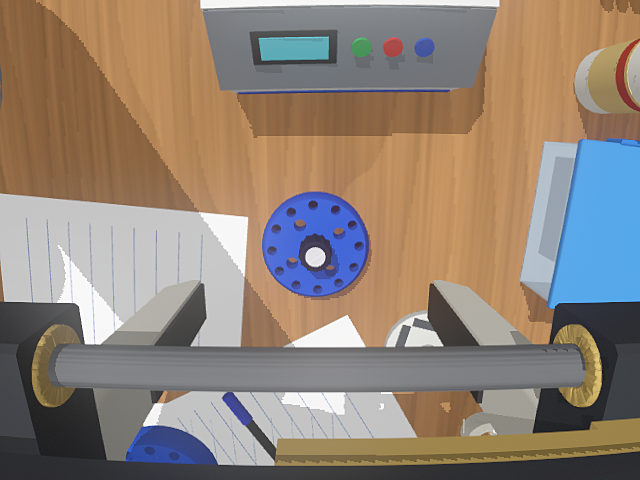

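```bash
cat > fit.py <<'E'
from h import *
import pickle
from scipy.optimize import least_squares
def rectify(im,P,c,z,half=0.07,s=0.00025):
    n=int(2*half/s); X,Y=np.meshgrid(c[0]-half+s*np.arange(n), c[1]-half+s*np.arange(n))
    uv=np.array([proj('wrist',[x,y,z],P) for x,y in zip(X.ravel(),Y.ravel())],np.float32).reshape(n,n,2)
    return cv2.remap(im,uv[...,0],uv[...,1],cv2.INTER_LINEAR)  # column=x,row=y
def blobs(mask,amin,amax):
    n,l,st,ce=cv2.connectedComponentsWithStats(mask.astype(np.uint8)); return [(ce[i],st[i,4]) for i in range(1,n) if amin<st[i,4]<amax]
def fit4(pts):
    pts=np.array(pts); c0=pts.mean(0)
    def f(p):
        d=pts-p[:2]; a=np.arctan2(d[:,1],d[:,0])-p[2]; k=np.round(a/(np.pi/2))*np.pi/2+p[2]
        return (pts-p[:2]-0.03*np.c_[np.cos(k),np.sin(k)]).ravel()
    d=pts[0]-c0; r=least_squares(f,[*c0,np.arctan2(d[1],d[0])]); return r.x,r.fun
E
python3 - <<'E'
from fit import *
np.set_printoptions(precision=4,suppress=True)
D=pickle.load(open('w.pkl','rb'))
P,im=D['hub']; c=at_z('wrist',250,243,0.079,P)[:2]; print('hub0',c)
rh=rectify(im,P,c,.079); hsv=cv2.cvtColor(rh,cv2.COLOR_RGB2HSV)
m=(hsv[...,1]>80)&(hsv[...,0]>10)&(hsv[...,0]<35)
X=np.arange(560)-280; R=np.hypot(*np.meshgrid(X,X)); m&=(R<180)
B=blobs(m,200,4000); pts=[c-0.07+b[0]*0.00025 for b in B]; print(len(B),[b[1] for b in B],pts)
if len(pts)>=3: print('studs',fit4(pts))
# bowl rim dark ring
g=cv2.cvtColor(im,cv2.COLOR_RGB2GRAY); mk=((g<70)).astype(np.uint8); mk[320:]=0; mk[:,:160]=0; mk[:,335:]=0; mk[:165]=0
ys,xs=np.nonzero(mk); w=np.array([at_z('wrist',x,y,.115,P)[:2] for x,y in zip(xs,ys)])
r=least_squares(lambda p:np.hypot(*(w-p[:2]).T)-p[2],[*w.mean(0),.078],loss='soft_l1',f_scale=.001); print('rim',r.x)
P,im=D['rot']; c=at_z('wrist',316,244,0.024,P)[:2]; rr=rectify(im,P,c,.024); hsv=cv2.cvtColor(rr,cv2.COLOR_RGB2HSV)
blue=((hsv[...,0]>105)&(hsv[...,0]<130)&(hsv[...,1]>150)).astype(np.uint8)
cn=max(cv2.findContours(blue,cv2.RETR_EXTERNAL,cv2.CHAIN_APPROX_NONE)[0],key=cv2.contourArea)
(e,d,a)=cv2.minEnclosingCircle(cn)[0],cv2.minEnclosingCircle(cn)[1],0; print('disc',c-0.07+np.array(e)*.00025,d*.25)
m=(hsv[...,0]<30)&(hsv[...,1]>60)&(R<190); B=blobs(m,150,5000); print([(b[1],c-.07+b[0]*.00025) for b in B])
print('rot knob search, c',c); cv2.imwrite('pics/rect.png',np.hstack([rh,rr])[:,:,::-1][:, :][80:480])
cv2.imwrite('pics/rect.png',cv2.resize(np.hstack([rh,rr])[:,:,::-1],(800,400)))
E
```

```text
hub0 [0.4989 0.1323]
4 [np.int32(1189), np.int32(1261), np.int32(1161), np.int32(1165)] [array([0.4924, 0.1044]), array([0.5266, 0.129 ]), array([0.4679, 0.1386]), array([0.502 , 0.1631])]
studs (array([ 0.4972,  0.1337, -1.7324]), array([ 0.    ,  0.0002, -0.0002,  0.0001,  0.0003, -0.    , -0.0001,
       -0.0003]))
rim [0.4992 0.1319 0.0811]
disc [ 0.4723 -0.1888] 57.362483978271484
[(np.int32(337), array([ 0.4886, -0.2131])), (np.int32(378), array([ 0.4483, -0.2047])), (np.int32(637), array([ 0.4972, -0.1728])), (np.int32(713), array([ 0.4567, -0.1642]))]
rot knob search, c [ 0.4738 -0.1874]
```

View pics/rect.png

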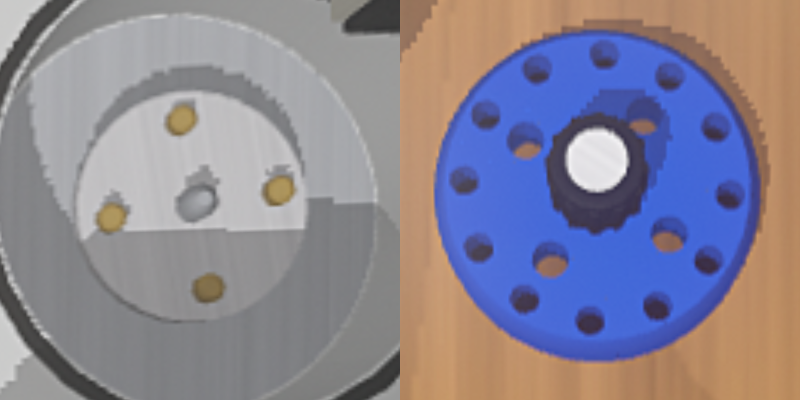

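The hub stud fit is clean, with residuals of 0.3 mm or less: centre about (0.497, 0.134), studs at −9.3° mod 90. The rotor's holes are at 33.1° and its axis is near (0.4727, −0.191). I'll grasp it so the jaws end up along x over the hub, with the holes aligned.

```bash
python3 - <<'E'
from fit import *
np.set_printoptions(precision=4,suppress=True)
dl=np.deg2rad(-9.26-33.1); rc=np.array([.4727,-.191]); best=None
q0=np.array(robot.get_obs()['joints'])
for k in(0,1):
  for base in(0,np.pi):
    d=dl+k*np.pi/2; pg=base-d
    a=robot.inverse_kinematics([*rc,.12],down(pg)); b=robot.inverse_kinematics([.4972,.1337,.2],down(base))
    if a is None or b is None: continue
    a,b=np.array(a),np.array(b); print(k,base,pg,a[5],b[5])
    cost=max(abs(a[5]),abs(b[5]))+.5*abs(a[5]-b[5])
    if best is None or cost<best[0]: best=(cost,pg,base)
_,pg,pp=best; print('grasp',pg,'place',pp)
open('plan.txt','w').write(f'{pg} {pp}')
R=down(pg)
robot.move_to([*rc,.13],R); robot.hold(.2)
P=robot.camera_params('wrist'); im=save('wrist','pre.png')
print(robot.move_straight([*rc,.0275],rate=.1,max_force=8), robot.get_obs()['tool_pos'])
robot.grab(); o=robot.get_obs(); print('gap',o['finger_gap'],o['contact_force'])
robot.move_straight([*rc,.07],rate=.06); robot.move_straight([*rc,.25],rate=.15); robot.hold(.3)
o=robot.get_obs(); print('gap',o['finger_gap'],o['contact_force'],o['torque'],o['clock'])
P=robot.camera_params('wrist'); im=save('wrist','held.png'); pickle.dump((P,im,o['tool_pos'],o['ee_rot']),open('held.pkl','wb'))
E
```

```text
0 0 0.739321471144798 -1.2146583268425697 0.1722531823305644
1 0 -0.8314748556500986 0.3561379999523271 0.1722531823305644
grasp -0.8314748556500986 place 0
False [ 0.473  -0.1912  0.028 ]
gap 0.031478165009007346 [-0.1385  0.4446  0.0709]
gap 0.03166576111689168 [ 0.1661  0.1893 -3.1929] [-0.0567  0.1165 -0.0445] 11.3083
```

View pics/held.png

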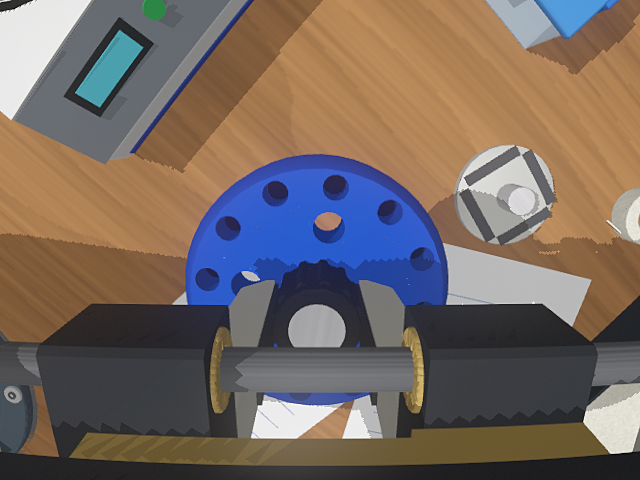

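```bash
python3 - <<'E'
from fit import *
np.set_printoptions(precision=4,suppress=True)
P,im,tp,R=pickle.load(open('held.pkl','rb')); pg,pp=map(float,open('plan.txt').read().split())
hsv=cv2.cvtColor(im,cv2.COLOR_RGB2HSV)
blue=(hsv[...,0]>105)&(hsv[...,0]<130)&(hsv[...,1]>150)
blue=cv2.morphologyEx(blue.astype(np.uint8),cv2.MORPH_OPEN,np.ones((5,5)))
pts=[]
for u in range(195,440,3):
    v=np.nonzero(blue[120:300,u])[0]
    if len(v): pts.append((u,v[0]+120-.5))
bot=tp[2]-.028
for z in (bot,bot+.002):
    w=np.array([at_z('wrist',u,v,z,P)[:2] for u,v in pts])
    r=least_squares(lambda p:np.hypot(*(w-p[:2]).T)-.058,tp[:2],loss='soft_l1',f_scale=.001)
    r3=least_squares(lambda p:np.hypot(*(w-p[:2]).T)-p[2],[*tp[:2],.058],loss='soft_l1',f_scale=.001)
    print(z,r.x-tp[:2],'tool',(R.T@np.r_[r.x-tp[:2],0])[:2],np.abs(r.fun).mean(),'free',(R.T@np.r_[r3.x[:2]-tp[:2],0])[:2],r3.x[2])
# stud hole at (328,225), outline circle on top face
ph=at_z('wrist',328.5,227,bot+.024,P)
print('hole tool',(R.T@(ph-tp))[:2])
# predicted hole in tool frame if centred: angle world 33.1deg at grasp
for k in range(4):
    a=np.deg2rad(33.1)+k*np.pi/2; q=tp+[.03*np.cos(a),.03*np.sin(a),0]; q[2]=bot+.024
    print(k,(R.T@(q-tp))[:2],proj('wrist',q,P))
rr=rectify(im,P,tp[:2],bot+.024); cv2.imwrite('pics/rectheld.png',rr[:,:,::-1])
E
```

```text
0.22168306564894846 [-0.0002 -0.0013] tool [-0.001   0.0008] 0.0006636890955449322 free [-0.0058  0.0011] 0.06232129431990299
0.22368306564894846 [-0.0001 -0.0013] tool [-0.0009  0.0009] 0.0005962623788171596 free [-0.005   0.0011] 0.06168054024417803
hole tool [0.0291 0.0064]
0 [0.0296 0.0048] [324.6636 225.8717]
1 [ 0.0048 -0.0296] [242.5815 283.3805]
2 [-0.0296 -0.0048] [302.0793 356.7661]
3 [-0.0048  0.0296] [382.2208 304.7962]
```

View pics/rectheld.png

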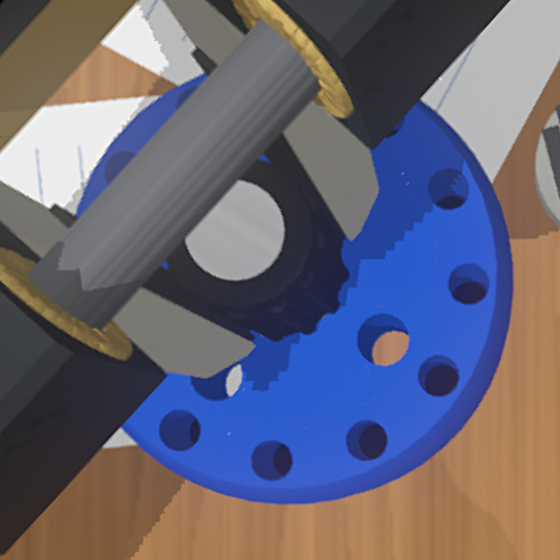

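The rotor hangs level and centred in the jaws, with a visible stud hole at (384,339) in the rectified view. Next I'll hover short of the hub, so that one picture gives both the studs and the rotor and the calibration error cancels.

```bash
python3 - <<'E'
from fit import *
np.set_printoptions(precision=4,suppress=True)
pp=np.deg2rad(0.7); R=down(pp)
robot.move_straight([.4972,.014,.25],R,rate=.15); robot.move_straight([.4972,.014,.205],rate=.1); robot.hold(.4)
o=robot.get_obs(); tp,R=o['tool_pos'],o['ee_rot']; P=robot.camera_params('wrist'); im=save('wrist','hov.png'); print(tp,o['clock'],proj('wrist',[.4972,.1337,.079],P))
pickle.dump((P,im,tp,R),open('hov.pkl','wb'))
c=np.array([.4972,.1337]); rh=rectify(im,P,c,.079); hsv=cv2.cvtColor(rh,cv2.COLOR_RGB2HSV)
m=(hsv[...,1]>80)&(hsv[...,0]>10)&(hsv[...,0]<35); X=np.arange(560)-280; RR=np.hypot(*np.meshgrid(X,X)); m&=RR<160
B=blobs(m,200,4000); pts=[c-.07+b[0]*.00025 for b in B]; print([b[1] for b in B],pts)
if len(pts)>=3: x,f=fit4(pts); print('studs',x,np.rad2deg(x[2])%90,f)
bot=tp[2]-.028; rr=rectify(im,P,tp[:2],bot+.024); cv2.imwrite('pics/hovrect.png',np.hstack([rh,rr])[:,:,::-1][::1])
hs=cv2.cvtColor(im,cv2.COLOR_RGB2HSV); blue=((hs[...,0]>105)&(hs[...,0]<130)&(hs[...,1]>150)).astype(np.uint8); blue=cv2.morphologyEx(blue,cv2.MORPH_OPEN,np.ones((5,5)))
q=[]
for u in range(215,420,3):
    v=np.nonzero(blue[130:300,u])[0]
    if len(v): q.append(at_z('wrist',u,v[0]+129.5,bot,P)[:2])
w=np.array(q); r=least_squares(lambda p:np.hypot(*(w-p[:2]).T)-.058,tp[:2],loss='soft_l1',f_scale=.001); print('rotor off',r.x-tp[:2],np.abs(r.fun).mean())
cv2.imwrite('pics/hovrect.png',cv2.resize(np.hstack([rh,rr])[:,:,::-1],(800,400)))
E
```

```text
[0.4973 0.014  0.2052] 13.8833 [318.5056  47.3131]
[np.int32(1058), np.int32(1147), np.int32(1189), np.int32(899)] [array([0.4933, 0.1033]), array([0.5273, 0.1277]), array([0.4688, 0.1373]), array([0.5028, 0.1601])]
studs [ 0.4981  0.1321 -1.7357] 80.55050218640179 [ 0.0002  0.0008 -0.0003  0.0005  0.0003  0.0003 -0.0002 -0.0016]
rotor off [-0.0004 -0.0018] 0.00031348147198024417
```

View pics/hovrect.png

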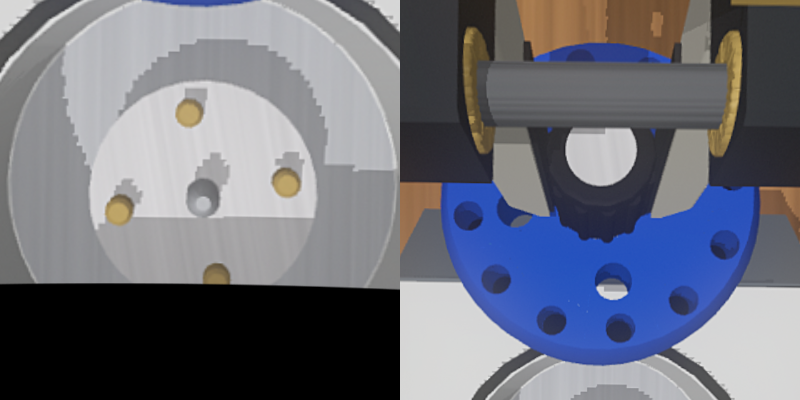

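Stud angle is −9.3° and the rotor hole direction is 80.5°, so alignment is within about 0.5°. The hub relative to the rotor calls for TCP ≈ (0.4983, 0.1343). I'll descend under force guard.

```bash
python3 - <<'E'
from fit import *
np.set_printoptions(precision=4,suppress=True)
R=down(np.deg2rad(0.7)); xy=[.4983,.1343]
robot.move_straight([*xy,.205],R,rate=.12); robot.move_straight([*xy,.13],rate=.08); robot.hold(.3)
def st(s,r=None):
    o=robot.get_obs(); print(s,r,o['tool_pos'],'F',o['contact_force'],'M',o['torque'],round(o['finger_gap'],4),round(o['clock'],2)); return o
st('above')
r=robot.move_straight([*xy,.1095],rate=.02,max_force=5); st('spindle',r)
if not r:
    r=robot.move_straight([*xy,.0975],rate=.015,max_force=5); st('studs',r)
E
```

```text
above None [0.4984 0.1343 0.1302] F [-0.037   0.3985 -2.8249] M [-0.0418  0.0754 -0.0443] 0.0314 16.47
spindle False [0.4984 0.1343 0.1096] F [-0.2009  0.0535 -2.6347] M [-0.0915  0.0467 -0.0364] 0.0315 17.64
studs True [0.4982 0.1343 0.0974] F [-0.2369 -0.2767  6.0123] M [-0.0658  0.0583 -0.0297] 0.0312 18.44
```

It slid down to rotor-underside z ≈ 0.0695, which is the home height, with only about 8 N. I'll release, lift, and check from above.

```bash
python3 - <<'E'
from fit import *
np.set_printoptions(precision=4,suppress=True)
p=robot.get_obs()['tool_pos']
robot.move_straight([p[0],p[1],.0985],rate=.02); robot.let_go(); robot.hold(.3)
robot.move_straight([p[0],p[1],.16],rate=.08); robot.move_straight([p[0],p[1]-.04,.36],rate=.2); robot.hold(.3)
P=robot.camera_params('wrist'); im=save('wrist','seated.png')
for r in robot.search_frame('wrist','rotor_knob')[:2]: print(r['confidence'],c2w('wrist',r['xyz'],P))
g=robot.capture('scene'); 
for n in('lid_edge','lid','rotor_knob'):
    for r in robot.search_frame('scene',n)[:2]: print(n,r['confidence'],c2w('scene',r['xyz']))
for z,n in((.094,'top home'),(.103,'top on tips')):
    print(n,[proj('wrist',[.498+.058*a,.134+.058*b,z],P).round(1) for a,b in((1,0),(-1,0),(0,1),(0,-1))])
print(robot.get_obs()['clock'],robot.get_obs()['contact_force'])
E
```

```text
0.91 [0.4986 0.1401 0.0999]
lid_edge 0.81 [0.5277 0.3267 0.3197]
lid_edge 0.42 [0.5382 0.1851 0.1103]
lid 0.73 [0.53   0.324  0.3223]
rotor_knob 0.98 [ 0.2825 -0.4962  0.0355]
rotor_knob 0.79 [0.5066 0.1404 0.0922]
top home [array([375.9, 160. ]), array([259.2, 158.5]), array([318.4,  98.7]), array([316.8, 216.5])]
top on tips [array([377.1, 160.6]), array([258., 159.]), array([318.4,  98. ]), array([316.8, 218.2])]
22.7667 [ 0.1613 -0.1563  0.917 ]
```

View pics/seated.png

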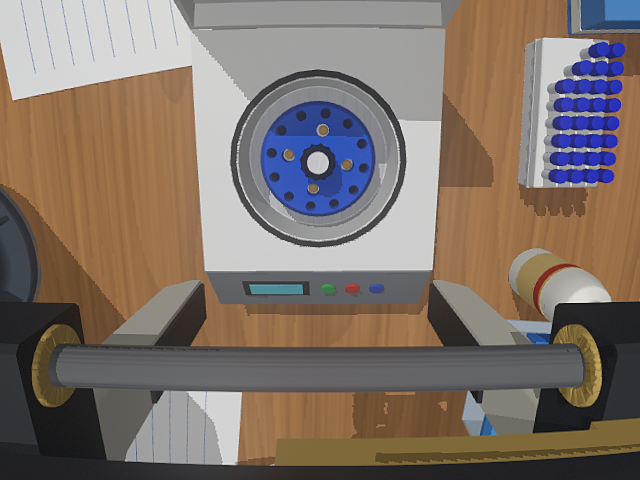

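All four brass studs show in the rotor's holes, at (322,130), (289,155), (346,165) and (313,188), so it is home. Next I'll close the lid from behind.

```bash
python3 - <<'E'
from fit import *
np.set_printoptions(precision=4,suppress=True)
R=down(0); x=.498
robot.move_straight([x,.094,.46],R,rate=.2); robot.grab()
robot.move_straight([x,.43,.46],R,rate=.2); robot.move_straight([x,.43,.305],rate=.15); robot.hold(.2)
r=robot.move_straight([x,.30,.305],rate=.08,max_force=15); o=robot.get_obs(); print(r,o['tool_pos'],o['contact_force'])
if not r:
    r=robot.move_straight([x,.165,.305],rate=.08,max_force=25); o=robot.get_obs(); print(r,o['tool_pos'],o['contact_force'])
    robot.hold(.5); o=robot.get_obs(); print(o['contact_force'],o['clock'])
    if not r:
        robot.move_straight([x,.165,.46],rate=.2); robot.hold(3)
        a=save('scene','s1.png'); o=robot.get_obs(); print(o['clock'],o['contact_force'])
E
```

```text
False [0.4979 0.3001 0.3048] [ 0.2855 -0.1569 -0.185 ]
False [0.498  0.1653 0.305 ] [-0.5959  0.0044 -0.1125]
[-0.5847  0.2658  0.184 ] 32.1917
36.1667 [-0.2137  0.0922 -0.8707]
```

```bash
ls pics; cp pics/s1.png pics/s1v.png
```

```text
both0.png
held.png
hov.png
hovrect.png
pre.png
rect.png
rectheld.png
s0.png
s1.png
seated.png
t0.png
w_hub.png
w_rot.png
```

View pics/s1.png

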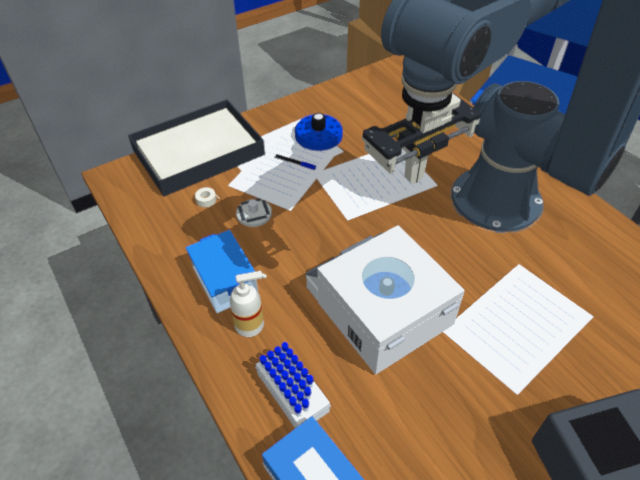

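The scene view shows the lid lying flat on the case with the rotor under the window, and the bystanders at their original pixels. I'll check that the lid is no longer moving and hand in.

```bash
python3 - <<'E'
from fit import *
robot.hold(1.0); a=cv2.imread('pics/s1.png')[:,:,::-1].astype(int); b=save('scene','s2.png').astype(int)
print('changed px in centrifuge',(np.abs(a-b).max(2)>25)[225:375,300:470].sum(), robot.get_obs()['clock'])
for q in([.613,.025,.145],[.383,.025,.145],[.613,.253,.145],[.383,.253,.145]): print(proj('scene',q).round(0))
for r in robot.search_frame('scene','lid_edge')[:1]: print(r['confidence'],c2w('scene',r['xyz']))
robot.finish_job()
E
```

```text
changed px in centrifuge 0 37.2167
[317. 267.]
[399. 225.]
[378. 342.]
[464. 291.]
0.72 [0.50911463 0.15799617 0.14369483]
the job is handed in; nothing more can be done
```

The blue twelve-place rotor is seated on the hub with the lid shut over it, and I've handed the job in. The hand-in gave no verdict.

- **Rotor:** I gripped the smaller rotor by its knob and aligned its holes with the studs using the wrist camera. They matched to about 0.5°, so no turning search was needed. It slid down with about 8 N on the tool, and the wrist picture showed all four studs in its holes.
- **Height:** The underside ended at about z = 0.0695 m, against 0.070 m for fully home.
- **Lid:** I pushed it from behind and it sank shut. Its top face is at 0.144 m, close to the 0.145 m expected when shut. Nothing in the centrifuge area changed in pictures taken about a second apart.
- **Bystanders:** By eye they are where they started. I did not measure this.
- **Time:** The clock was at about 37 s at hand-in, with the gripper clear of everything.

**Checks that disagreed:**
- **Hub position:** The first estimate from the top camera was about 75 mm off, so I replaced it with wrist-camera measurements.
- **Rotor in the hand:** Estimates of its small offset differed by about 1 mm, which was within the bore's clearance.

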